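# Fetch the dome stake from the back of the T-slot rail

### The arm

A 6-joint arm with a two-finger parallel gripper is mounted at the origin on a cart in front of the work surface, level with it; the furniture and walls round the work are solid. World frame = base frame: x ahead of the robot, y to its left, z up, the work surface at z = 0. Lengths are in m, angles in degrees, forces in N, time in s.
With the tool pointing down it reaches from about 0.35 to 0.875 m from the base axis. Payload 4.2 kg.
Tool frame: the origin (TCP) lies between the finger pads, 19 mm behind the fingertips; this is the grasp point; z points along the fingers, y is the line along which they close (so a half turn about z gives the same grasp; the last joint's range is limited). The gripper opens to 87 mm and grips with 3 to 60 N. Pads are 19 mm wide; open, the fingers measure 117 mm over their backs; the gripper's body (75 mm by 190 mm) begins 51 mm behind the grasp point.
Start: joints at [91.937, 22.042, 0.453, 0, -68.411, -14.817], TCP at [0.139, 0.609, 0.241] pointing down, gripper open.
Joint ranges: [-179.83, 179.83], [-69.29, 118.12], [-61.27, 80.66], [-181.25, 117.63], [-171.15, -9.14], [-177.46, 177.46]. Speed limits (degrees/s): [159.86, 159.86, 180, 180, 180, 180].

### API

Orientations are given as [roll, pitch, yaw] about the fixed x, y, z axes, in that order (R = Rz(yaw) Ry(pitch) Rx(roll)).
In Python, from bench import arm gives the robot as it stands. The module is installed in compiled form; this text tells all that it offers.
- The arm moves only by the shell command python3 -m pendant [OPENING], which reads ROWS from standard input. ROWS is a JSON list of rows, 1 to 10 of them, each written [[dx, dy, dz], turn]: dx, dy, dz in m, then a turn about the tool's z in degrees; each row is the pose to reach, as a shift and turn from the pose commanded when the command began, along the tool's axes at that moment; what a row does not reach only later rows make up. A row lasts 1/8 s, in which the tool goes at most 0.0625 m and 10.7 degrees, less where a joint would pass 70% of its speed; a pose out of reach is approached as far as the arm can. OPENING is the finger opening in m, set as the command begins (- or left out keeps the last). The fingers move at their own pace and stop on an object; the grip force is fixed at half the most. Time passes only in rows, so rows that do not move let the fingers close. It prints the time, the measured TCP pose, the force, the opening and the grip force at its end. Input that does not fit is refused with a message, and nothing moves.
- arm.get_state(): the state, without advancing time (a new reading comes with each control period).
- arm.grab_frame(name): name is "scene" or "top"; returns a dict with "color" (480x640x3 uint8, red, green, blue), "vertical_fov" (degrees; the focal length in pixels is half the picture's height over the tangent of half this angle, whatever the lens; pixels are square), "cx", "cy" (the principal point, pixels), "extrinsics" (4x4, takes a point from camera to world coordinates). Camera axes: x right, y up, looking along -z (the intrinsics and any distortion apply to the point x, -y, -z); pixel columns grow to the right and rows downward; lengths in m; the calibration is good to about 2 mm. A picture is of the moment at which its call begins. There is no depth.
- arm.job_done(): hands the job in; it is judged then, once.
The state is a dict: "time": time; "q": joint angles; "joint_vel": joint speeds; "joint_efforts": joint torques, N m; "ee_pos": TCP position; "tool_rot": TCP orientation; "ft_force": force on the tool from outside, world axes, zero at the start; "wrist_torque": the same for the moment, N m; "width": finger opening in m; "gripper_force": force on a finger pad.
Only numpy, scipy, OpenCV 4.12 (cv2) and the standard library are available. Lean on these libraries where they do the work, as an engineer would, in place of code of your own. Each camera call takes 0.05 s, during which the arm holds its last target. There are 200 camera calls.

### The job

I need the dome stake in the stake holder, but it sits at the back of the T-slot storage rail and the stakes can only be slid out at the rail's open front end. Slide the two stakes in front of it out and stand them on the cork mat, slide the dome stake fully home against the stop in the stake holder, then slide the other two back into the rail, each to the very place where it stood, so that the rear place stays free. Keep the stakes upright and do not shove the brush, the ring clamp or the burr block about.

Things in the scene. Friction and masses are not known exactly. Their poses are not given: they have to be found in the camera images.
- dome_stake: Steel stake, round domed top (64 mm high), rearmost in the rail. Origin: centre of the foot's underside; z up, x along its slot. All three stakes (0.3 to 0.5 kg): foot 40 (x) x 44 (y) x 9 mm, corners cut; neck 30 x 22 mm; body 36 x 36 mm from z = 21 mm up, gripped on its faces at y = +-18 mm, TCP at about z = 44 mm (here straight to 46 mm). Slot lips reach z = 18 mm: keep fingertips above.
- flat_stake: Steel stake with a plain flat square top, 36 x 36 mm, 62 mm high (a small anvil); foot, neck, body, origin and axes as on the dome stake, sides straight up to 54 mm. It starts at the front or the middle place of the rail, aligned with it. A half turn makes no difference to how a stake fits.
- grooved_stake: Steel creasing stake: the square top, 36 x 36 mm and 62 mm high, has three straight grooves 9, 6 and 4 mm wide along x; foot, neck, body, origin and axes as on the dome stake, sides straight up to 62 mm. It starts at the front or the middle place of the rail, aligned with it.
- stake_rail: Oiled bare aluminium T-slot rail, fixed, 226 x 90 mm. Origin: underside, on the slot line; x along the slot, open end at -x, stop at +x. Floor z = 6 mm; foot space 48 wide, 12 high; lips' gap 27 mm. Places (stake origin) x = -24, +24, +72 mm. Mouth x = -46 mm, flared guides (49 to 74 wide) to x = -73, flat apron to x = -116. Lift out or set down at x = -90 to -75 mm; slide in ~1 mm off the floor.
- stake_holder: Dark steel holder, fixed, 146 x 92 mm, with the same oiled T-slot for one stake. Origin: underside, on the slot line; x along the slot, open end at -x, stop at +x. Floor z = 12 mm. A stake fully home against the stop has its origin at x = +22 mm. Mouth x = -4 mm, flared guides to x = -31, flat apron to x = -74. Set down at x = -50 to -35 mm, slide in along x about 1 mm above the floor.
- cork_mat: Flat cork mat, fixed, 190 (x) x 120 (y) x 3 mm, on which the two stakes are parked. Origin: centre of its underside; top at z = 3 mm. There is room for both, one behind the other at about x = +45 and x = -45 mm.
- brass_brush: Bystander: brass-bristled brush with a wooden back, 16 x 170 x 25 mm (long along its y), lying loose on the bench; origin at the centre of its underside. Leave it.
- ring_clamp: Bystander: wedge-shaped wooden ring clamp, 27 x 128 x 23 mm (long along its y), lying loose on the bench; origin at the centre of its underside. Leave it.
- burr_box: Bystander: round wooden block 76 mm across with upright burrs, 67 mm high, standing loose at the back of the bench; origin at the centre of its underside. Leave it.
Things that resemble listed ones, but are neither listed nor needed, are in the scene too. What is shaped like the dome_stake but orange is not meant.

How it is judged (in metres and radians):
On the way, in this order (a step that is already met when the one before it is completed fails the run):
1. the flat and the grooved stake both stand released on the cork mat (x of flat_stake in the frame of cork_mat between -0.095 and 0.095 m and y of flat_stake in the frame of cork_mat between -0.06 and 0.06 m and z of flat_stake in the frame of cork_mat between -0.002 and 0.008 m and angle between each of flat_stake, grooved_stake's own z axis and vertical below 0.12 rad and linear speed of each of flat_stake, grooved_stake below 0.02 m/s and contact force between each of flat_stake, grooved_stake and the fingers below 0.2 N and x of grooved_stake in the frame of cork_mat between -0.095 and 0.095 m and y of grooved_stake in the frame of cork_mat between -0.06 and 0.06 m and z of grooved_stake in the frame of cork_mat between -0.002 and 0.008 m), for 0.2 s.
2. the dome stake is fully home in the stake holder and released (x of dome_stake in the frame of stake_holder between 0.014 and 0.028 m and y of dome_stake in the frame of stake_holder between -0.006 and 0.006 m and z of dome_stake in the frame of stake_holder between 0.007 and 0.017 m and angle between dome_stake's own z axis and vertical below 0.12 rad and angle between the x axis of dome_stake and the x axis of stake_holder, either way round below 0.15 rad and linear speed of dome_stake below 0.02 m/s and contact force between dome_stake and the fingers below 0.2 N), for 0.2 s.
At the end, for the whole second after the job is handed in: The dome stake is upright and in line in the holder's slot, foot on the floor, within 8 mm of fully home (6 mm across); the flat and the grooved stake are upright and in line in the rail, each within 15 mm of where it stood at the start; all are released and at rest (all of step 2 and distance of each of flat_stake, grooved_stake from where it was at the start of the episode below 0.015 m and angle between each of flat_stake, grooved_stake's own z axis and vertical below 0.12 rad and angle between the x axis of each of flat_stake, grooved_stake and the x axis of stake_rail, either way round below 0.15 rad and linear speed of each of flat_stake, grooved_stake below 0.02 m/s and contact force between each of flat_stake, grooved_stake and the fingers below 0.2 N); the robot touches nothing.
It fails at once if a stake is tipped over (angle between any of flat_stake, grooved_stake, dome_stake's own z axis and vertical above 0.6 rad).
It fails at once if the brush, the ring clamp or the burr block is shoved more than 40 mm (distance of any of brass_brush, ring_clamp, burr_box from where it was at the start of the episode above 0.04 m).
It also fails if it takes over 128 s, if anything falls off the work surface, if the arm or the gripper's body presses on something with over 40 N, if the wrist force passes 120 N, or if a joint passes its speed limit or range.

## Working session

There is one attempt and no reset: what is moved stays moved. The work goes in short steps, Python scripts to look and compute and a shell command to move; the robot and the scene stay as the last step left them, time stands still between calls to the robot, and variables do not carry over. Pictures are saved under pics/ and viewed, at most 14 in all, crops included, and the job is handed in when it is done.

```bash
mkdir -p pics; ls
python3 - <<'E'
from bench import arm
import cv2,numpy as np
for n in("scene","top"):
    f=arm.grab_frame(n)
    cv2.imwrite(f"pics/{n}0.png",f["color"][:,:,::-1])
    print(n,{k:(np.round(v,4).tolist() if k=="extrinsics" else v) for k,v in f.items() if k!="color"})
s=arm.get_state();print(s)
E
```

```text
pics
scene {'vertical_fov': 45.65059934907319, 'cx': 317.15701002962163, 'cy': 240.73406469075172, 'extrinsics': [[0.8803, 0.3021, -0.3657, 0.1916], [-0.4739, 0.5274, -0.7051, -0.808], [-0.0201, 0.7941, 0.6075, 0.8117], [0.0, 0.0, 0.0, 1.0]]}
top {'vertical_fov': 45.074635252999066, 'cx': 319.1806085835737, 'cy': 233.578635748524, 'extrinsics': [[0.0005, 0.9825, -0.1862, 0.4273], [-0.9996, -0.0049, -0.0285, 0.0048], [-0.0289, 0.1861, 0.9821, 1.2015], [0.0, 0.0, 0.0, 1.0]]}
{'time': 0.1, 'q': array([ 9.19359025e+01,  2.20857116e+01,  3.88437596e-01, -2.40132764e-02,
       -6.84113548e+01, -1.48169226e+01]), 'joint_vel': array([ 0.02272509, -0.04487379,  0.20571474,  0.23262075, -0.0065023 ,
        0.01855424]), 'joint_efforts': array([ 3.41961186e-05, -3.91692638e+01,  1.87936074e+01,  4.23183158e+00,
        1.34759804e-02, -7.13580516e-05]), 'ee_pos': array([0.13920136, 0.60879366, 0.24028478]), 'tool_rot': array([ 1.79889276e+02, -6.21019887e-03, -1.28898708e+01]), 'ft_force': array([-0.33822952,  0.44189571, -0.33752886]), 'wrist_torque': array([-0.02604122, -0.01817776, -0.07663123]), 'gripper_force': 0.0, 'width': 0.08690748932381512}
```

View pics/top0.png

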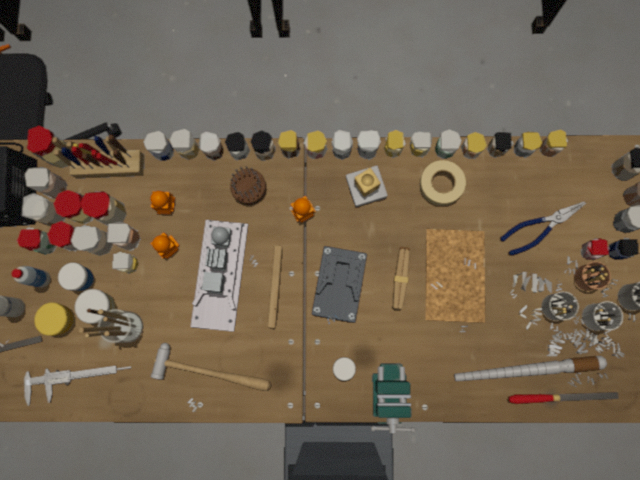

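View pics/scene0.png

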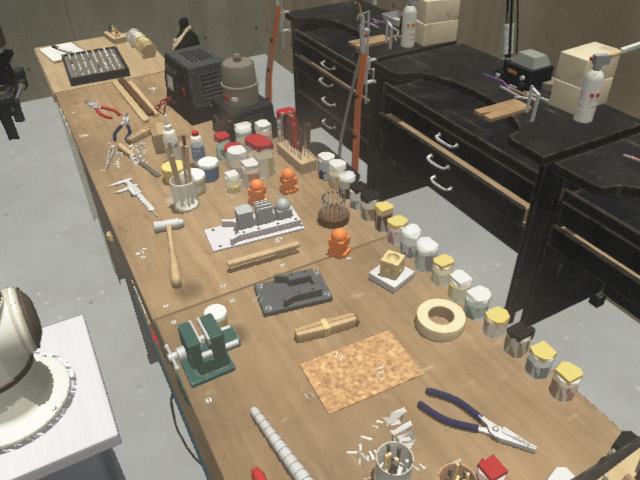

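The top view shows the rail at (220,275) with dome (221,236), grooved at the middle (217,257) and flat at the front (212,281). The holder is at (340,284), the mat at (455,275), the brush at (276,287) and the clamp at (401,278).
Candidates for the dome stake: grey (221,236), and orange ones at (162,202), (165,245) and (303,208). I choose the grey one in the rail and check it in a close crop.

```bash
cat > h.py <<'E'
import numpy as np,cv2
from bench import arm
def cam(n):
    f=arm.grab_frame(n); return f
def world(f,u,v,z):
    F=240/np.tan(np.radians(f["vertical_fov"]/2));E=np.array(f["extrinsics"])
    d=E[:3,:3]@np.array([(u-f["cx"])/F,-(v-f["cy"])/F,-1.]);o=E[:3,3]
    return o+d*(z-o[2])/d[2]
def pix(f,p):
    F=240/np.tan(np.radians(f["vertical_fov"]/2));E=np.array(f["extrinsics"])
    c=E[:3,:3].T@(np.asarray(p)-E[:3,3]); return np.array([f["cx"]+F*c[0]/-c[2],f["cy"]-F*c[1]/-c[2]])
def crop(f,u0,v0,w,h,s,name):
    c=cv2.resize(f["color"][v0:v0+h,u0:u0+w,::-1],None,fx=s,fy=s,interpolation=cv2.INTER_CUBIC)
    for k in range(0,w,10): cv2.putText(c,str(u0+k),(k*s,8),0,.3,(0,0,255),1);cv2.line(c,(k*s,8),(k*s,14),(0,0,255),1)
    for k in range(0,h,10): cv2.putText(c,str(v0+k),(0,k*s+4),0,.3,(0,0,255),1);cv2.line(c,(20,k*s),(26,k*s),(0,0,255),1)
    cv2.imwrite(name,c)
E
python3 - <<'E'
from h import *
f=cam("top")
crop(f,175,212,90,125,5,"/tmp/a.png");crop(f,300,235,80,100,5,"/tmp/b.png")
a=cv2.imread("/tmp/a.png")[:600];b=cv2.imread("/tmp/b.png")
c=np.zeros((600,800,3),np.uint8);c[:600,:420]=a[:,:420];c[:500,420:800]=b[:,:380];cv2.imwrite("pics/crop1.png",c)
for n,u,v in(("matTL",427,229),("TR",485,230),("BR",484,322),("BL",426,321)): print(n,world(f,u,v,.003).round(4))
E
```

```text
matTL [ 0.6632 -0.1871  0.003 ]
TR [ 0.6604 -0.3079  0.003 ]
BR [ 0.4698 -0.2959  0.003 ]
BL [ 0.4719 -0.1786  0.003 ]
```

View pics/crop1.png

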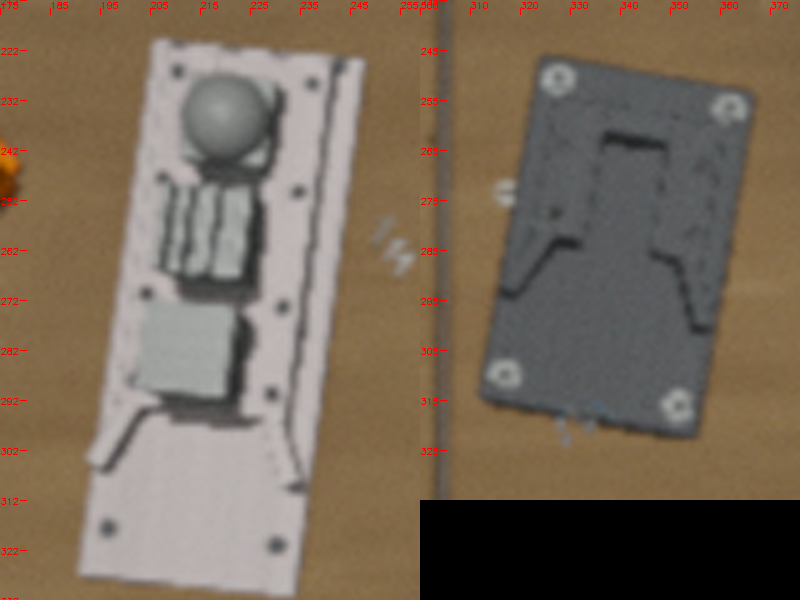

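The crop confirms a grey dome at (220,235), the grooved stake at (216,258) and the flat stake at (212,282), in line in the rail. The rail's open end points down in the picture, and so does the holder's.

```bash
cat >> h.py <<'E'
from scipy.optimize import least_squares
def fit(f,P,U,x0):
    def T(x): c,s=np.cos(x[2]),np.sin(x[2]); return [(x[0]+c*p[0]-s*p[1],x[1]+s*p[0]+c*p[1],p[2]) for p in P]
    r=least_squares(lambda x:np.ravel([pix(f,p) for p in T(x)]-np.array(U)),x0)
    return r.x,r.fun.reshape(-1,2).round(1).tolist()
E
python3 - <<'E'
from h import *
f=cam("top")
A=lambda x,y:(175+x/5-.4,212+y/5-.4)
B=lambda x,y:(300+(x-420)/5-.4,235+y/5-.4)
P=[(-.116,.045,.006),(-.116,-.045,.006),(.110,.045,.018),(.110,-.045,.018)]
U=[A(78,575),A(295,595),A(152,40),A(365,60)]
for z in(.018,.022):
    P[2]=(.11,.045,z);P[3]=(.11,-.045,z)
    x,r=fit(f,P,U,[.55,.2,0]);print("rail",x[:2].round(4),np.degrees(x[2]),r)
R=x
print([world(f,*u,p[2]).round(4).tolist() for u,p in zip(U,P)])
P=[(-.074,.046,.012),(-.074,-.046,.012),(.072,-.046,.024),(.072,.046,.024)]
U=[B(480,397),B(695,437),B(757,93),B(541,55)]
x,r=fit(f,P,U,[.55,0,0]);print("holder",x[:2].round(4),np.degrees(x[2]),r)
print([world(f,*u,p[2]).round(4).tolist() for u,p in zip(U,P)])
c,s=np.cos(R[2]),np.sin(R[2])
for xr in(-.024,.024,.072): print(xr,R[0]+c*xr,R[1]+s*xr, pix(f,(R[0]+c*xr,R[1]+s*xr,.062)))
F=[A(145,300),A(240,300),A(228,400),A(133,385)]
print("flat top",world(f,*np.mean(F,0),.062)); print("groov",world(f,*A(209,231),.062)); print("dome sphere", world(f,*A(226,115),.046))
E
```

```text
rail [0.5705 0.2468] -6.309300685314208 [[0.2, 0.2], [-0.1, 1.1], [0.1, -0.9], [-0.3, -0.5]]
rail [0.5701 0.2464] -6.495351886676 [[0.2, 0.4], [-0.1, 1.4], [0.1, -1.2], [-0.2, -0.7]]
[[0.4606, 0.3046, 0.006], [0.4525, 0.2148, 0.006], [0.682, 0.2787, 0.022], [0.6729, 0.1888, 0.022]]
holder [ 0.5485 -0.0022] -10.511471562922093 [[-0.9, 0.8], [0.6, 1.1], [0.6, -0.9], [-0.2, -1.2]]
[[0.4858, 0.0547, 0.012], [0.4696, -0.0328, 0.012], [0.609, -0.0594, 0.024], [0.6252, 0.0294, 0.024]]
-0.024 0.5462495326357852 0.249116305158601 [212.79253408 282.14403742]
0.024 0.5939414223639969 0.2436864198787727 [216.31997565 258.34020444]
0.072 0.6416333120922086 0.23825653459894441 [219.79462182 234.89264475]
flat top [0.54882924 0.25098934 0.062     ]
groov [0.59503215 0.24356229 0.062     ]
dome sphere [0.64525073 0.2415435  0.046     ]
```

```bash
cat > g.py <<'E'
# usage: g.py x y z yaw -> shift/turn in tool axes
import sys;from h import *
from scipy.spatial.transform import Rotation as Ro
s=arm.get_state();t=np.array([float(a) for a in sys.argv[1:4]])
R=Ro.from_euler('xyz',s["tool_rot"],degrees=True)
print("d",R.inv().apply(t-s["ee_pos"]).round(4),"turn",round(-(float(sys.argv[4])-s["tool_rot"][2]),2),"t",round(s["time"],2))
E
python3 g.py .5475 .250 .16 -6.4
```

```text
d [0.478  0.2588 0.081 ] turn -6.48 t 0.2
```

```bash
echo '[[[0.03,0.016,0],0],[[0.08,0.043,0],0],[[0.13,0.07,0],0],[[0.18,0.097,0],0],[[0.23,0.125,0],-1],[[0.28,0.152,0],-2],[[0.33,0.179,0],-3],[[0.38,0.206,0],-4],[[0.43,0.233,0],-5],[[0.478,0.259,0],-6.5]]' | python3 -m pendant 0.08; echo '[[[0,0,0.02],0],[[0,0,0.05],0],[[0,0,0.08],0],[[0,0,0.08],0]]' | python3 -m pendant ; python3 g.py .5475 .250 .05 -6.4
```

```text
time: 1.45
ee_pos: [0.5487, 0.2488, 0.2412]
tool_rot: [-180.0, 0.0, -6.3]
ft_force: [-0.0, 0.8, -0.6]
width: 0.0794
gripper_force: 0.0
time: 1.95
ee_pos: [0.5461, 0.2491, 0.1586]
tool_rot: [179.8, 0.3, -6.4]
ft_force: [0.2, 0.4, 0.8]
width: 0.0796
gripper_force: 0.0
d [ 0.0018 -0.0015  0.1086] turn -0.01 t 1.95
```

```bash
echo '[[[0.001,0,0.03],0],[[0.001,0,0.06],0],[[0.001,0,0.09],0],[[0.001,0,0.108],0],[[0.001,0,0.108],0],[[0.001,0,0.108],0]]' | python3 -m pendant && echo '[[[0,0,0],0],[[0,0,0],0],[[0,0,0],0],[[0,0,0],0],[[0,0,0],0],[[0,0,0],0]]' | python3 -m pendant 0.03
python3 - <<'E'
from h import *
f=cam("scene");crop(f,190,180,150,110,5,"pics/grip1.png")
E
```

```text
time: 2.7
ee_pos: [0.5496, 0.2509, 0.055]
tool_rot: [-179.9, -0.1, -6.3]
ft_force: [0.1, 0.5, 0.1]
width: 0.08
gripper_force: 0.0
time: 3.45
ee_pos: [0.5485, 0.2501, 0.0532]
tool_rot: [180.0, 0.0, -6.4]
ft_force: [-0.3, -0.3, 0.1]
width: 0.0359
gripper_force: 30.0
```

View pics/grip1.png

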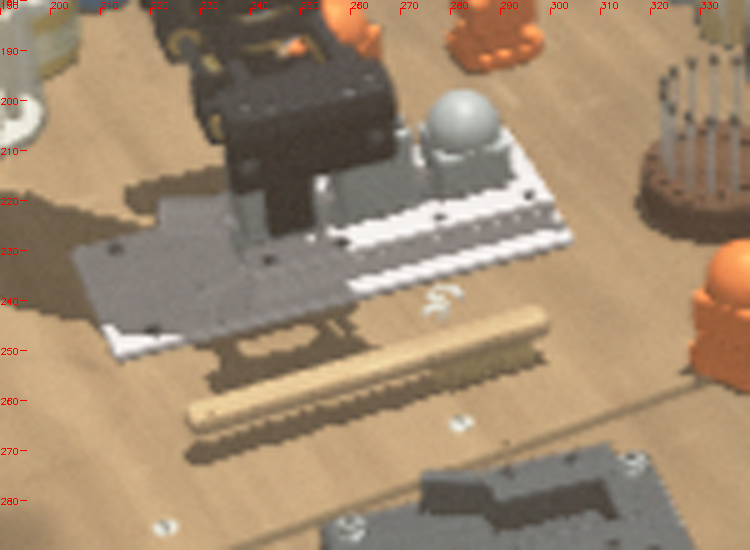

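The pads are on the flat stake at (245,215) in the scene view, with width 36 mm and 30 N. Now I slide it out.

```bash
echo '[[[0,0,-0.001],0],[[-0.005,0,-0.001],0],[[-0.013,0,-0.001],0],[[-0.021,0,-0.001],0],[[-0.029,0,-0.001],0],[[-0.037,0,-0.001],0],[[-0.045,0,-0.001],0],[[-0.052,0,-0.001],0],[[-0.058,0,-0.001],0],[[-0.058,0,-0.001],0]]' | python3 -m pendant; echo '[[[0,0,0],0],[[0,0,0],0]]' | python3 -m pendant;python3 g.py .45 .26 .05 -6.4
```

```text
time: 4.75
ee_pos: [0.4905, 0.2566, 0.0543]
tool_rot: [180.0, 0.0, -6.4]
ft_force: [0.1, -0.5, -3.2]
width: 0.0359
gripper_force: 30.0
time: 5.0
ee_pos: [0.4911, 0.2566, 0.0542]
tool_rot: [-180.0, -0.0, -6.4]
ft_force: [-0.8, -0.5, -2.8]
width: 0.0356
gripper_force: 30.0
d [-0.0413  0.0012  0.0042] turn 0.01 t 5.0
```

```bash
echo '[[[0,0,-0.02],0],[[0,0,-0.05],0],[[0,0,-0.08],0],[[0,0,-0.09],0],[[0,0,-0.09],0]]' | python3 -m pendant; python3 g.py .6112 -.2448 .14 -6.4
python3 - <<'E'
from h import *
f=cam("scene");crop(f,150,150,160,120,5,"pics/lift1.png")
E
```

```text
time: 5.62
ee_pos: [0.4908, 0.2565, 0.1443]
tool_rot: [-180.0, -0.0, -6.4]
ft_force: [-0.8, 0.0, -5.0]
width: 0.0359
gripper_force: 30.0
d [0.1756 0.4848 0.0039] turn -0.01 t 5.62
```

View pics/lift1.png

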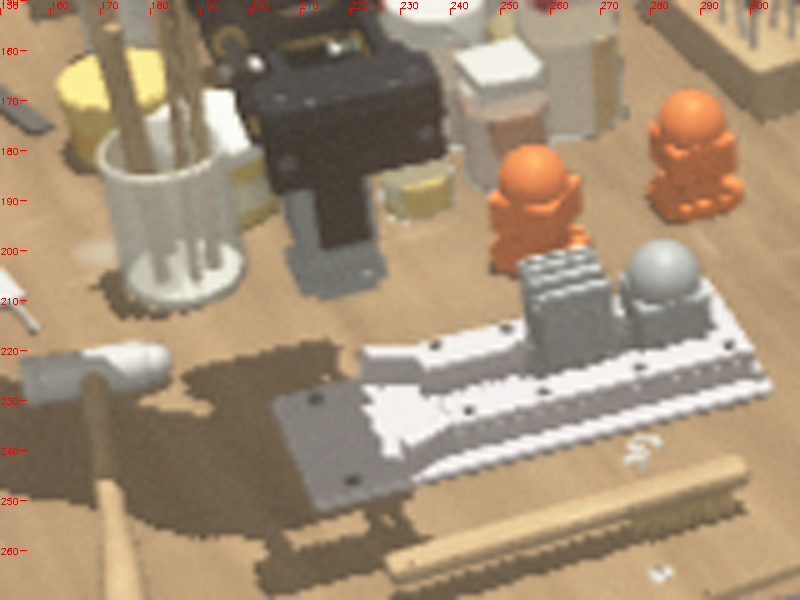

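The flat stake hangs level at (215,270), clear of the apron. The grooved and dome stakes stayed in place. I carry it to the mat.

```bash
echo '[[[0.01,0.02,0],0],[[0.025,0.065,0],0],[[0.04,0.115,0],0],[[0.06,0.165,0],0],[[0.08,0.22,0],0],[[0.1,0.275,0],0],[[0.12,0.33,0],0],[[0.14,0.38,0],0],[[0.155,0.425,0],0],[[0.17,0.46,0],0]]' | python3 -m pendant; echo '[[[0.176,0.485,0],0],[[0.176,0.485,0],0]]' | python3 -m pendant >/dev/null; python3 g.py .6112 -.2448 .0505 -6.4
```

```text
time: 6.92
ee_pos: [0.6077, -0.2214, 0.1417]
tool_rot: [-180.0, 0.2, -6.5]
ft_force: [-0.5, 0.6, -3.0]
width: 0.0359
gripper_force: 30.0
d [-0.0368 -0.0937  0.0913] turn 0.05 t 7.17
```

My second command's shift counted from its own start, so it overshot. It stayed at safe height, so I correct it now.

```bash
echo '[[[-0.015,-0.04,0],0],[[-0.037,-0.094,0],0],[[-0.037,-0.094,0],0],[[-0.037,-0.094,0],0]]' | python3 -m pendant;python3 g.py .6112 -.2448 .0505 -6.4
```

```text
time: 7.68
ee_pos: [0.6114, -0.2432, 0.1428]
tool_rot: [-180.0, 0.1, -6.3]
ft_force: [0.4, 0.7, -3.6]
width: 0.0359
gripper_force: 30.0
d [0.0002 0.0016 0.0923] turn 0.05 t 7.67
```

```bash
echo '[[[0,0,0.03],0],[[0,0,0.06],0],[[0,0,0.08],0],[[0,0,0.087],0],[[0,0,0.09],0],[[0,0,0.091],0],[[0,0,0.092],0],[[0,0,0.093],0],[[0,0,0.093],0]]' | python3 -m pendant
```

```text
time: 8.8
ee_pos: [0.6118, -0.2434, 0.0515]
tool_rot: [-180.0, -0.0, -6.4]
ft_force: [-0.1, -0.3, -3.4]
width: 0.0359
gripper_force: 30.0
```

```bash
echo '[[[0,0,0.001],0],[[0,0,0.001],0]]' | python3 -m pendant; echo '[[[0,0,0.001],0],[[0,0,0.001],0]]' | python3 -m pendant
```

```text
time: 9.05
ee_pos: [0.6118, -0.2434, 0.0503]
tool_rot: [180.0, -0.0, -6.4]
ft_force: [0.3, -0.0, -4.2]
width: 0.036
gripper_force: 30.0
time: 9.3
ee_pos: [0.6118, -0.2434, 0.0502]
tool_rot: [180.0, -0.0, -6.4]
ft_force: [-2.4, 1.6, 3.2]
width: 0.0359
gripper_force: 30.0
```

```bash
echo '[[[0,0,0],0],[[0,0,0],0],[[0,0,0],0]]' | python3 -m pendant 0.08; echo '[[[0,0,-0.02],0],[[0,0,-0.06],0],[[0,0,-0.1],0],[[0,0,-0.1],0]]' | python3 -m pendant;python3 g.py .5962 .2447 .14 -6.4
python3 - <<'E'
from h import *
f=cam("top");cv2.imwrite("/tmp/t.png",f["color"][:,:,::-1]);crop(f,400,215,150,115,5,"pics/mat1.png")
E
```

```text
time: 9.68
ee_pos: [0.6119, -0.2436, 0.0491]
tool_rot: [180.0, -0.0, -6.4]
ft_force: [-0.4, 0.3, 0.6]
width: 0.0578
gripper_force: 0.0
time: 10.18
ee_pos: [0.6142, -0.2441, 0.1537]
tool_rot: [179.9, -0.5, -6.3]
ft_force: [0.4, 0.2, 1.1]
width: 0.0799
gripper_force: 0.0
d [-0.072  -0.4839  0.0124] turn 0.05 t 10.18
```

View pics/mat1.png

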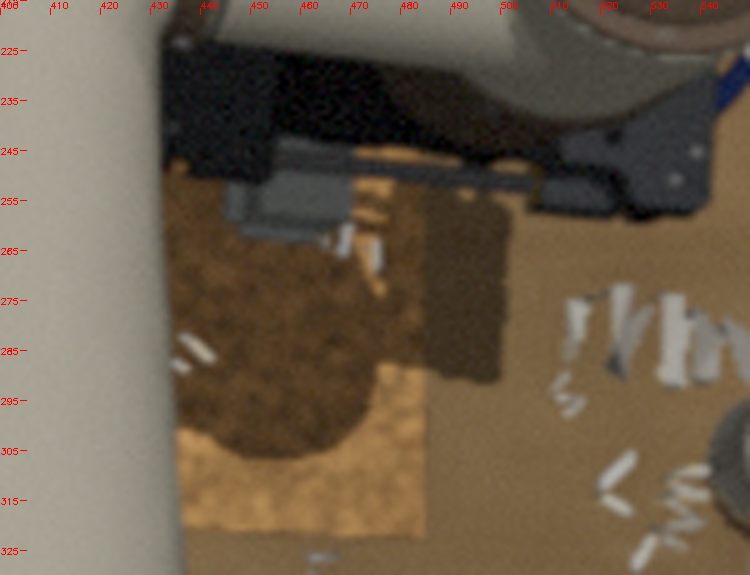

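The flat stake stands upright on the mat at about (458,252). Next is the grooved stake.

```bash
echo '[[[0,-0.03,0],0],[[-0.01,-0.08,0],0],[[-0.02,-0.135,0],0],[[-0.03,-0.19,0],0],[[-0.04,-0.245,0],0],[[-0.05,-0.3,0],0],[[-0.055,-0.355,0],0],[[-0.06,-0.41,0],0],[[-0.067,-0.455,0],0],[[-0.072,-0.484,0],0]]' | python3 -m pendant >/dev/null; echo '[[[0,0,0],0],[[0,0,0],0]]' | python3 -m pendant;python3 g.py .5962 .2447 .054 -6.4
```

```text
time: 11.72
ee_pos: [0.5934, 0.2448, 0.148]
tool_rot: [179.9, 0.1, -6.4]
ft_force: [-0.0, -0.2, -0.0]
width: 0.0805
gripper_force: 0.0
d [ 0.003  -0.0004  0.094 ] turn 0.0 t 11.72
```

```bash
echo '[[[0.002,0,0.02],0],[[0.002,0,0.05],0],[[0.002,0,0.08],0],[[0.002,0,0.094],0],[[0.002,0,0.094],0],[[0.002,0,0.094],0]]' | python3 -m pendant && echo '[[[0,0,0],0],[[0,0,0],0],[[0,0,0],0],[[0,0,0],0],[[0,0,0],0],[[0,0,0],0]]' | python3 -m pendant 0.03; echo '[[[0,0,-0.001],0],[[0,0,-0.001],0]]' | python3 -m pendant
```

```text
time: 12.48
ee_pos: [0.5968, 0.2455, 0.0565]
tool_rot: [-179.9, -0.1, -6.4]
ft_force: [0.2, 0.6, 0.2]
width: 0.0797
gripper_force: 0.0
time: 13.22
ee_pos: [0.5959, 0.2453, 0.0552]
tool_rot: [180.0, 0.0, -6.4]
ft_force: [0.1, -0.5, 0.1]
width: 0.0354
gripper_force: 30.0
time: 13.48
ee_pos: [0.5954, 0.2451, 0.0556]
tool_rot: [180.0, 0.1, -6.4]
ft_force: [0.5, -0.5, -3.3]
width: 0.0357
gripper_force: 30.0
```

```bash
echo '[[[-0.004,0,0],0],[[-0.012,0,0],0],[[-0.021,0,0],0],[[-0.03,0,0],0],[[-0.039,0,0],0],[[-0.048,0,0],0],[[-0.057,0,0],0],[[-0.066,0,0],0],[[-0.073,0,0],0],[[-0.078,0,0],0]]' | python3 -m pendant; echo '[[[-0.008,0,0],0],[[-0.018,0,0],0],[[-0.028,0,0],0],[[-0.028,0,0],0]]' | python3 -m pendant;echo '[[[0,0,-0.02],0],[[0,0,-0.05],0],[[0,0,-0.08],0],[[0,0,-0.09],0],[[0,0,-0.09],0]]' | python3 -m pendant;python3 g.py .5214 -.2404 .145 -6.4
```

```text
time: 14.72
ee_pos: [0.518, 0.2541, 0.0563]
tool_rot: [-180.0, -0.0, -6.4]
ft_force: [0.1, 0.0, -4.1]
width: 0.0357
gripper_force: 30.0
time: 15.22
ee_pos: [0.4897, 0.2571, 0.0563]
tool_rot: [180.0, 0.0, -6.3]
ft_force: [0.7, 0.3, -2.1]
width: 0.0357
gripper_force: 30.0
time: 15.85
ee_pos: [0.4906, 0.2572, 0.1463]
tool_rot: [-179.9, -0.0, -6.4]
ft_force: [-0.2, -0.6, -3.4]
width: 0.036
gripper_force: 30.0
d [0.0861 0.491  0.0009] turn 0.0 t 15.85
```

```bash
echo '[[[0.01,0.03,0],0],[[0.02,0.08,0],0],[[0.03,0.135,0],0],[[0.04,0.19,0],0],[[0.05,0.245,0],0],[[0.06,0.3,0],0],[[0.065,0.355,0],0],[[0.07,0.41,0],0],[[0.08,0.46,0],0],[[0.086,0.491,0],0]]' | python3 -m pendant>/dev/null; echo '[[[0,0,0.03],0],[[0,0,0.06],0],[[0,0,0.08],0],[[0,0,0.088],0],[[0,0,0.09],0],[[0,0,0.091],0],[[0,0,0.092],0],[[0,0,0.092],0]]' | python3 -m pendant;python3 g.py .5214 -.2404 .0522 -6.4
```

```text
time: 18.1
ee_pos: [0.5217, -0.2404, 0.0548]
tool_rot: [180.0, -0.1, -6.4]
ft_force: [0.2, -0.3, -2.7]
width: 0.0361
gripper_force: 30.0
d [-0.0003  0.      0.0026] turn 0.02 t 18.1
```

```bash
echo '[[[0,0,0.001],0],[[0,0,0.002],0],[[0,0,0.002],0]]' | python3 -m pendant; echo '[[[0,0,0.001],0],[[0,0,0.001],0]]' | python3 -m pendant
```

```text
time: 18.48
ee_pos: [0.5215, -0.2404, 0.0522]
tool_rot: [180.0, 0.0, -6.4]
ft_force: [0.1, -0.5, -3.3]
width: 0.0359
gripper_force: 30.0
time: 18.73
ee_pos: [0.5215, -0.2404, 0.0522]
tool_rot: [180.0, -0.0, -6.4]
ft_force: [-2.3, 1.5, 5.0]
width: 0.0355
gripper_force: 30.0
```

Contact. I release, rise and go to the dome stake.

```bash
echo '[[[0,0,0],0],[[0,0,0],0],[[0,0,0],0],[[0,0,0],0]]' | python3 -m pendant 0.08; echo '[[[0,0,-0.02],0],[[0,0,-0.06],0],[[0,0,-0.1],0],[[0,0,-0.1],0]]' | python3 -m pendant;python3 g.py .6430 .2400 .15 -6.4
```

```text
time: 19.23
ee_pos: [0.5215, -0.2405, 0.0511]
tool_rot: [180.0, 0.0, -6.4]
ft_force: [-0.2, -0.5, 1.4]
width: 0.068
gripper_force: 0.0
time: 19.73
ee_pos: [0.5237, -0.241, 0.155]
tool_rot: [179.9, -0.5, -6.3]
ft_force: [0.1, -0.4, -0.7]
width: 0.0799
gripper_force: 0.0
d [ 0.0653 -0.4912  0.005 ] turn 0.05 t 19.73
```

```bash
echo '[[[0.005,-0.03,0],0],[[0.01,-0.08,0],0],[[0.02,-0.135,0],0],[[0.025,-0.19,0],0],[[0.03,-0.245,0],0],[[0.04,-0.3,0],0],[[0.045,-0.355,0],0],[[0.05,-0.41,0],0],[[0.06,-0.46,0],0],[[0.065,-0.491,0],0]]' | python3 -m pendant >/dev/null; echo '[[[0,0,0],0],[[0,0,0],0]]' | python3 -m pendant;python3 g.py .6430 .2400 .0505 -6.4
python3 - <<'E'
from h import *
f=cam("scene");crop(f,190,160,260,200,3,"pics/mid.png");print(arm.get_state()["ee_pos"])
E
```

```text
time: 21.22
ee_pos: [0.64, 0.2397, 0.15]
tool_rot: [179.9, 0.1, -6.4]
ft_force: [-0.7, -0.7, 1.0]
width: 0.08
gripper_force: 0.0
d [ 0.0032 -0.0008  0.0995] turn 0.0 t 21.23
[0.6400782  0.23929326 0.1504327 ]
```

View pics/mid.png

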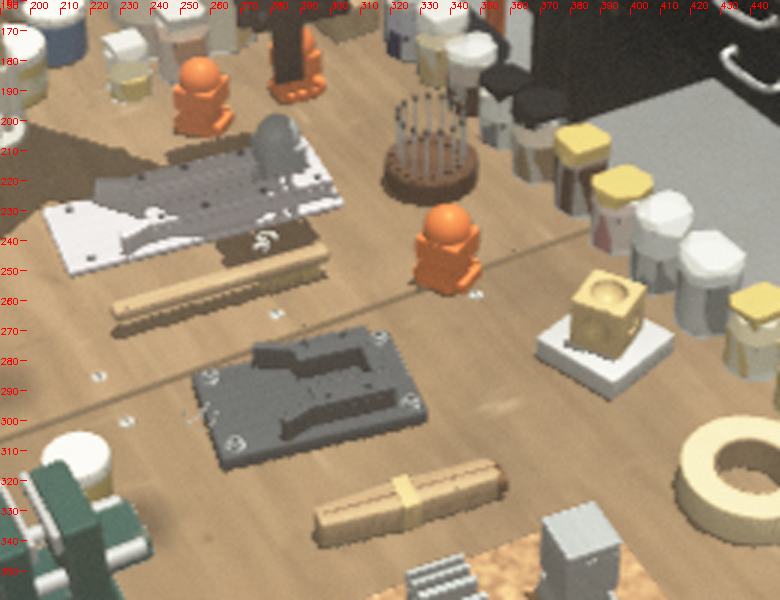

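The flat stake (580,535 in crop) and the grooved one (440,575) stand on the mat, the dome stays at the rear of the rail (278,145), and the holder is clear. I descend on the dome.

```bash
echo '[[[0.002,0,0.02],0],[[0.002,0,0.05],0],[[0.002,0,0.08],0],[[0.002,0,0.1],0],[[0.002,0,0.101],0],[[0.002,0,0.101],0]]' | python3 -m pendant && echo '[[[0,0,0],0],[[0,0,0],0],[[0,0,0],0],[[0,0,0],0],[[0,0,0],0],[[0,0,0],0]]' | python3 -m pendant 0.03; echo '[[[0,0,-0.001],0],[[0,0,-0.001],0]]' | python3 -m pendant
```

```text
time: 22.02
ee_pos: [0.6432, 0.2396, 0.0513]
tool_rot: [-180.0, -0.1, -6.4]
ft_force: [-0.6, -0.3, -0.1]
width: 0.0801
gripper_force: 0.0
time: 22.78
ee_pos: [0.6426, 0.2402, 0.0503]
tool_rot: [-180.0, -0.0, -6.4]
ft_force: [0.5, 0.8, 1.2]
width: 0.0357
gripper_force: 30.0
time: 23.02
ee_pos: [0.6419, 0.2397, 0.0503]
tool_rot: [179.9, 0.1, -6.4]
ft_force: [0.5, 0.3, -3.1]
width: 0.0361
gripper_force: 30.0
```

```bash
echo '[[[-0.004,0,0],0],[[-0.012,0,0],0],[[-0.021,0,0],0],[[-0.03,0,0],0],[[-0.039,0,0],0],[[-0.048,0,0],0],[[-0.057,0,0],0],[[-0.066,0,0],0],[[-0.073,0,0],0],[[-0.08,0,0],0]]' | python3 -m pendant; echo '[[[-0.008,0,0],0],[[-0.017,0,0],0],[[-0.026,0,0],0],[[-0.035,0,0],0],[[-0.044,0,0],0],[[-0.053,0,0],0],[[-0.062,0,0],0],[[-0.07,0,0],0],[[-0.075,0,0],0],[[-0.075,0,0],0]]' | python3 -m pendant;echo '[[[0,0,-0.02],0],[[0,0,-0.05],0],[[0,0,-0.08],0],[[0,0,-0.09],0],[[0,0,-0.09],0]]' | python3 -m pendant
```

```text
time: 24.28
ee_pos: [0.5628, 0.2491, 0.0513]
tool_rot: [-180.0, -0.0, -6.4]
ft_force: [-0.4, -0.7, -3.9]
width: 0.036
gripper_force: 30.0
time: 25.52
ee_pos: [0.4883, 0.2574, 0.0513]
tool_rot: [180.0, -0.0, -6.4]
ft_force: [-0.5, 0.0, -4.2]
width: 0.0359
gripper_force: 30.0
time: 26.15
ee_pos: [0.4886, 0.2573, 0.1413]
tool_rot: [-180.0, -0.0, -6.4]
ft_force: [0.7, 0.4, -4.3]
width: 0.0359
gripper_force: 30.0
```

```bash
python3 - <<'E'
from h import *
f=cam("scene");crop(f,248,262,92,62,8,"pics/hold.png")
C=lambda x,y:(190+x/3-.33,160+y/3-.33)
P=[(-.074,.046,.012),(-.074,-.046,.012),(.072,-.046,.024),(.072,.046,.024)]
print(fit(f,P,[C(193,378),C(222,458),C(427,408),C(362,327)],[.55,0,-.18]))
P=[(-.116,.045,.006),(-.116,-.045,.006),(.110,-.045,.018)]
print(fit(f,P,[C(43,208),C(72,272),C(342,200)],[.55,.25,-.1]))
E
python3 g.py .506 .0065 .1413 -10.5
```

```text
(array([ 0.54344326, -0.0058235 , -0.15126651]), [[-3.4, 0.8], [-1.5, 3.3], [-0.7, -2.5], [5.8, -2.7]])
(array([ 0.57099871,  0.24122093, -0.14446946]), [[0.3, 0.2], [-1.7, 0.5], [1.5, -1.1]])
d [ 0.0458  0.2468 -0.0008] turn 4.08 t 26.2
```

View pics/hold.png

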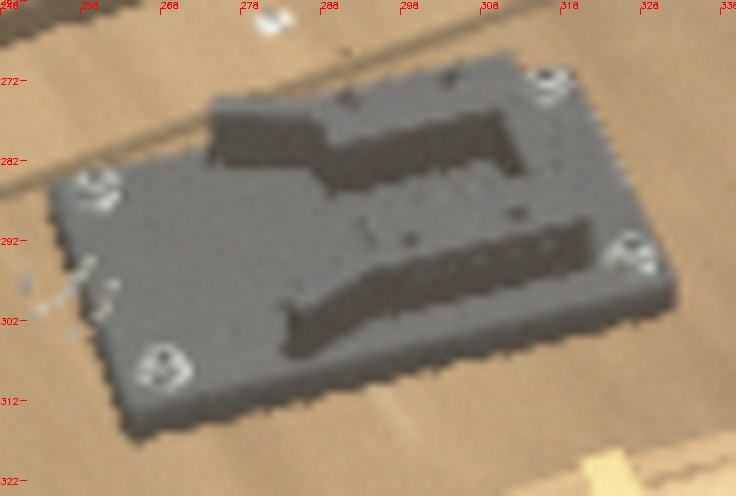

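The holder crop shows a flat base plate with all four corners at floor level (12 mm) and raised lips. The slot opens to the lower left. I refit with the corners at z = 12 mm, using both cameras.

Run:
```python
from h import *
fs=cam("scene");ft=cam("top")
C=lambda x,y:(248+x/8-.44,262+y/8-.44)
A=lambda x,y:(175+x/5-.4,212+y/5-.4)
B=lambda x,y:(300+(x-420)/5-.4,235+y/5-.4)
P=[(-.074,.046,.012),(-.074,-.046,.012),(.072,-.046,.012),(.072,.046,.012)]
us=[C(50,185),C(130,408),C(675,283),C(577,68)];ut=[B(480,397),B(695,437),B(757,93),B(541,55)]
for f,u in((fs,us),(ft,ut)):
    x,r=fit(f,P,u,[.55,0,-.18]);print(x[:2].round(4),np.degrees(x[2]).round(2),r,[world(f,*a,.012)[:2].round(4).tolist() for a in u])
P=[(-.116,.045,.006),(-.116,-.045,.006),(.110,.045,.006),(.110,-.045,.006)]
x,r=fit(ft,P,[A(78,575),A(295,595),A(152,40),A(365,60)],[.55,.2,-.1]);print("rail",x[:2].round(4),np.degrees(x[2]).round(2),r)
```

```text
[ 0.5493 -0.0041] -10.98 [[-0.4, -0.8], [-0.5, 0.7], [1.1, 0.3], [-0.2, -0.5]] [[0.4852, 0.0526], [0.4696, -0.0339], [0.6097, -0.0612], [0.6283, 0.0257]]
[ 0.5494 -0.0023] -10.47 [[-0.8, 0.4], [0.6, 0.7], [0.3, -0.5], [-0.1, -0.6]] [[0.4858, 0.0547], [0.4696, -0.0328], [0.6109, -0.06], [0.6272, 0.0297]]
rail [0.5717 0.248 ] -5.76 [[0.1, -0.1], [-0.0, 0.4], [0.3, -0.1], [-0.4, -0.2]]
```

```bash
python3 g.py .5047 .0054 .1413 -10.7; echo '[[[0.005,0.03,0],0],[[0.013,0.07,0],0],[[0.023,0.12,0],1],[[0.033,0.165,0],2],[[0.04,0.205,0],3],[[0.045,0.24,0],4],[[0.045,0.246,0],4.3],[[0.045,0.247,0],4.3]]' | python3 -m pendant >/dev/null; echo '[[[0,0,0],0],[[0,0,0],0]]' | python3 -m pendant; python3 g.py .5047 .0054 .0573 -10.7
```

```text
d [ 0.0448  0.2478 -0.0012] turn 4.29 t 26.3
time: 27.55
ee_pos: [0.5059, 0.0077, 0.1412]
tool_rot: [-180.0, 0.0, -10.6]
ft_force: [-0.2, -0.2, -4.2]
width: 0.0356
gripper_force: 30.0
d [-0.0008  0.0025  0.0839] turn 0.1 t 27.55
```

```bash
echo '[[[-0.001,0.002,0.03],0],[[-0.001,0.002,0.06],0],[[-0.001,0.002,0.075],0],[[-0.001,0.002,0.08],0],[[-0.001,0.002,0.082],0],[[-0.001,0.002,0.083],0],[[-0.001,0.002,0.083],0],[[-0.001,0.002,0.083],0]]' | python3 -m pendant; python3 g.py .5047 .0054 .0573 -10.7;  python3 - <<'E'
from h import *
f=cam("scene");crop(f,230,220,120,105,6,"pics/apron.png")
E
```

```text
time: 28.55
ee_pos: [0.5048, 0.0051, 0.0587]
tool_rot: [-180.0, -0.0, -10.7]
ft_force: [0.6, 0.3, -4.0]
width: 0.0358
gripper_force: 30.0
d [-0.0001 -0.0002  0.0014] turn 0.02 t 28.55
```

View pics/apron.png

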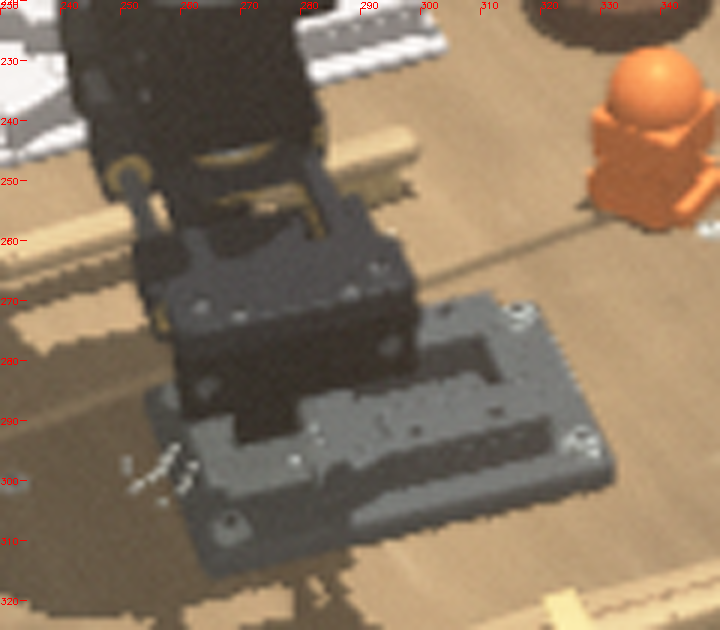

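The dome stake hovers over the holder apron in front of the flared mouth, foot around (245-275, 290-300). I slide it in.

```bash
echo '[[[0,0,0.001],0],[[0.004,0,0.001],0],[[0.01,0,0.001],0],[[0.016,0,0.001],0],[[0.022,0,0.001],0],[[0.028,0,0.001],0],[[0.034,0,0.001],0],[[0.04,0,0.001],0],[[0.045,0,0.001],0],[[0.045,0,0.001],0]]' | python3 -m pendant; python3 g.py .571 -.0071 .0573 -10.7
```

```text
time: 29.85
ee_pos: [0.5491, -0.0033, 0.0572]
tool_rot: [-180.0, -0.0, -10.7]
ft_force: [0.3, 0.0, -3.2]
width: 0.0358
gripper_force: 30.0
d [ 0.0222 -0.0003 -0.0001] turn 0.01 t 29.85
```

```bash
echo '[[[0.004,0,0],0],[[0.009,0,0],0],[[0.014,0,0],0],[[0.018,0,0],0],[[0.02,0,0],0],[[0.02,0,0],0]]' | python3 -m pendant; echo '[[[0.001,0,0],0],[[0.002,0,0],0],[[0.003,0,0],0],[[0.003,0,0],0]]' | python3 -m pendant
```

```text
time: 30.6
ee_pos: [0.5684, -0.007, 0.0572]
tool_rot: [180.0, 0.0, -10.7]
ft_force: [-0.4, 0.5, -2.7]
width: 0.0357
gripper_force: 30.0
time: 31.1
ee_pos: [0.5704, -0.0077, 0.0569]
tool_rot: [180.0, 0.1, -10.7]
ft_force: [-2.5, 0.4, -2.4]
width: 0.0357
gripper_force: 30.0
```

```bash
echo '[[[0.001,0,0],0],[[0.001,0,0],0]]' | python3 -m pendant; echo '[[[-0.001,0,0],0],[[-0.001,0,0.001],0],[[-0.001,0,0.001],0]]' | python3 -m pendant; echo '[[[0,0,0.001],0],[[0,0,0.001],0]]' | python3 -m pendant
```

```text
time: 31.35
ee_pos: [0.5705, -0.0079, 0.0567]
tool_rot: [179.9, 0.2, -10.7]
ft_force: [-4.7, 2.1, -2.7]
width: 0.0355
gripper_force: 30.0
time: 31.72
ee_pos: [0.5705, -0.0077, 0.0563]
tool_rot: [180.0, 0.1, -10.7]
ft_force: [-4.2, 1.3, -1.4]
width: 0.0358
gripper_force: 30.0
time: 31.98
ee_pos: [0.5705, -0.0077, 0.0562]
tool_rot: [179.9, 0.1, -10.7]
ft_force: [-7.3, 1.1, 3.5]
width: 0.0358
gripper_force: 30.0
```

Home against the stop (x force) and on the floor (z force up). I release and rise.

```bash
echo '[[[0,0,0],0],[[0,0,0],0],[[0,0,0],0],[[0,0,0],0]]' | python3 -m pendant 0.08; echo '[[[0,0,-0.02],0],[[0,0,-0.06],0],[[0,0,-0.1],0],[[0,0,-0.1],0],[[0,0,-0.1],0]]' | python3 -m pendant;python3 g.py .5215 -.2405 .155 -6.4
```

```text
time: 32.48
ee_pos: [0.5719, -0.0075, 0.0555]
tool_rot: [-180.0, -0.1, -10.7]
ft_force: [-1.3, -0.6, 0.9]
width: 0.0678
gripper_force: 0.0
time: 33.1
ee_pos: [0.5708, -0.0075, 0.1547]
tool_rot: [-180.0, 0.0, -10.7]
ft_force: [-0.8, -0.5, -0.6]
width: 0.0798
gripper_force: 0.0
d [-0.0052  0.2381 -0.0003] turn -4.3 t 33.1
```

```bash
echo '[[[-0.001,0.03,0],0],[[-0.002,0.07,0],-1],[[-0.003,0.12,0],-2],[[-0.004,0.165,0],-3],[[-0.005,0.205,0],-4],[[-0.005,0.235,0],-4.3],[[-0.005,0.238,0],-4.3],[[-0.005,0.238,0],-4.3]]' | python3 -m pendant;python3 g.py .5215 -.2405 .0522 -6.4;python3 - <<'E'
from h import *
f=cam("scene");crop(f,240,220,200,150,4,"pics/afterdome.png")
E
```

```text
time: 34.1
ee_pos: [0.5218, -0.2402, 0.1541]
tool_rot: [-180.0, 0.1, -6.4]
ft_force: [0.2, 0.1, -0.2]
width: 0.0802
gripper_force: 0.0
d [-1.000e-04  4.000e-04  1.019e-01] turn -0.01 t 34.1
```

View pics/afterdome.png

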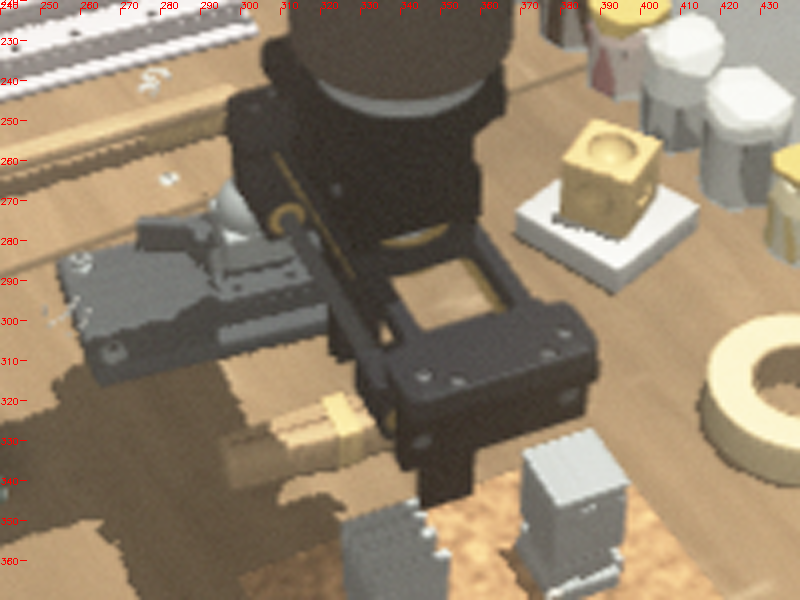

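The dome stands upright in the holder at (298,275) and the grooved stake is under the gripper on the mat. I regrasp it where I released it.

```bash
echo '[[[0,0,0.03],0],[[0,0,0.06],0],[[0,0,0.09],0],[[0,0,0.102],0],[[0,0,0.102],0],[[0,0,0.102],0]]' | python3 -m pendant && echo '[[[0,0,0],0],[[0,0,0],0],[[0,0,0],0],[[0,0,0],0],[[0,0,0],0],[[0,0,0],0]]' | python3 -m pendant 0.03;echo '[[[0,0,-0.02],0],[[0,0,-0.05],0],[[0,0,-0.08],0],[[0,0,-0.09],0],[[0,0,-0.09],0]]' | python3 -m pendant; python3 g.py .4888 .2567 .145 -6.1
```

```text
time: 34.9
ee_pos: [0.5234, -0.2404, 0.0544]
tool_rot: [180.0, -0.1, -6.3]
ft_force: [-0.1, -0.1, 0.0]
width: 0.0799
gripper_force: 0.0
time: 35.65
ee_pos: [0.5223, -0.2405, 0.0532]
tool_rot: [180.0, 0.0, -6.4]
ft_force: [-0.5, -0.5, -0.0]
width: 0.0361
gripper_force: 30.0
time: 36.28
ee_pos: [0.522, -0.2403, 0.1429]
tool_rot: [-180.0, 0.0, -6.4]
ft_force: [-0.8, -0.3, -3.6]
width: 0.0359
gripper_force: 30.0
d [-0.0884 -0.4902 -0.0019] turn -0.31 t 36.27
```

```bash
echo '[[[-0.005,-0.03,0],0],[[-0.015,-0.08,0],0],[[-0.025,-0.135,0],0],[[-0.035,-0.19,0],0],[[-0.045,-0.245,0],0],[[-0.055,-0.3,0],0],[[-0.065,-0.355,0],0],[[-0.073,-0.41,0],0],[[-0.082,-0.46,0],0],[[-0.088,-0.49,0],-0.3]]' | python3 -m pendant >/dev/null; echo '[[[0,0,0],0],[[0,0,0],0]]' | python3 -m pendant; python3 g.py .4888 .2567 .0575 -6.1
```

```text
time: 37.78
ee_pos: [0.4884, 0.2553, 0.1417]
tool_rot: [179.9, 0.1, -6.1]
ft_force: [-0.6, -1.2, -3.9]
width: 0.0361
gripper_force: 30.0
d [ 0.0005 -0.0017  0.0842] turn -0.0 t 37.77
```

```bash
echo '[[[0,-0.001,0.03],0],[[0,-0.001,0.06],0],[[0,-0.001,0.075],0],[[0,-0.001,0.08],0],[[0,-0.001,0.082],0],[[0,-0.001,0.084],0],[[0,-0.001,0.084],0]]' | python3 -m pendant; echo '[[[0,0,0],0],[[0,0,0],0]]' | python3 -m pendant; python3 g.py .5967 .2453 .0575 -6.1
```

```text
time: 38.65
ee_pos: [0.4896, 0.2575, 0.0598]
tool_rot: [-180.0, -0.0, -6.1]
ft_force: [-0.3, -0.2, -3.1]
width: 0.0359
gripper_force: 30.0
time: 38.9
ee_pos: [0.4895, 0.2574, 0.0595]
tool_rot: [-180.0, -0.0, -6.1]
ft_force: [-0.3, 0.3, -3.4]
width: 0.0356
gripper_force: 30.0
d [0.1079 0.0007 0.002 ] turn 0.03 t 38.9
```

```bash
echo '[[[0,0.0005,0.002],0],[[0.005,0.0005,0.002],0],[[0.012,0.0005,0.002],0],[[0.019,0.0005,0.002],0],[[0.026,0.0005,0.002],0],[[0.033,0.0005,0.002],0],[[0.04,0.0005,0.002],0],[[0.047,0.0005,0.002],0],[[0.053,0.0005,0.002],0],[[0.055,0.0005,0.002],0]]' | python3 -m pendant; python3 g.py .5967 .2453 .0575 -6.1
```

```text
time: 40.15
ee_pos: [0.5445, 0.2509, 0.0572]
tool_rot: [-180.0, -0.0, -6.1]
ft_force: [-0.1, -0.9, -2.3]
width: 0.0363
gripper_force: 30.0
d [ 0.0525  0.     -0.0003] turn 0.0 t 40.15
```

```bash
echo '[[[0.005,0,0],0],[[0.012,0,0],0],[[0.019,0,0],0],[[0.026,0,0],0],[[0.033,0,0],0],[[0.04,0,0],0],[[0.046,0,0],0],[[0.05,0,0],0],[[0.052,0,0],0],[[0.052,0,0],0]]' | python3 -m pendant; echo '[[[0,0,0.001],0],[[0,0,0.001],0]]' | python3 -m pendant; echo '[[[0,0,0.001],0],[[0,0,0.001],0]]' | python3 -m pendant
```

```text
time: 41.4
ee_pos: [0.5957, 0.2454, 0.0572]
tool_rot: [180.0, 0.0, -6.1]
ft_force: [0.7, -0.4, -2.6]
width: 0.0355
gripper_force: 30.0
time: 41.65
ee_pos: [0.5956, 0.2455, 0.0563]
tool_rot: [-180.0, 0.0, -6.1]
ft_force: [-0.1, -0.1, -2.5]
width: 0.0358
gripper_force: 30.0
time: 41.9
ee_pos: [0.596, 0.2456, 0.0562]
tool_rot: [-180.0, -0.0, -6.1]
ft_force: [-1.7, -0.2, 3.2]
width: 0.0356
gripper_force: 30.0
```

On the floor. I release, rise and return for the flat stake.

```bash
echo '[[[0,0,0],0],[[0,0,0],0],[[0,0,0],0],[[0,0,0],0]]' | python3 -m pendant 0.08; echo '[[[0,0,-0.02],0],[[0,0,-0.06],0],[[0,0,-0.1],0],[[0,0,-0.1],0],[[0,0,-0.1],0]]' | python3 -m pendant;python3 g.py .6118 -.2434 .155 -6.4
```

```text
time: 42.4
ee_pos: [0.5958, 0.2454, 0.0551]
tool_rot: [180.0, 0.0, -6.1]
ft_force: [-0.2, -0.4, -0.2]
width: 0.0676
gripper_force: 0.0
time: 43.02
ee_pos: [0.5953, 0.2452, 0.1548]
tool_rot: [180.0, 0.1, -6.1]
ft_force: [-0.2, -0.9, -0.7]
width: 0.0797
gripper_force: 0.0
d [ 6.840e-02  4.841e-01 -2.000e-04] turn 0.3 t 43.02
```

```bash
echo '[[[0.005,0.03,0],0],[[0.012,0.08,0],0],[[0.02,0.135,0],0],[[0.028,0.19,0],0],[[0.036,0.245,0],0],[[0.044,0.3,0],0],[[0.052,0.355,0],0],[[0.06,0.41,0],0],[[0.065,0.455,0],0],[[0.068,0.484,0],0.3]]' | python3 -m pendant >/dev/null; echo '[[[0,0,0],0],[[0,0,0],0]]' | python3 -m pendant; python3 g.py .6118 -.2434 .0502 -6.4
```

```text
time: 44.52
ee_pos: [0.6115, -0.2426, 0.1539]
tool_rot: [-180.0, 0.1, -6.4]
ft_force: [-0.5, -0.2, 0.5]
width: 0.08
gripper_force: 0.0
d [0.0006 0.0009 0.1037] turn 0.02 t 44.52
```

```bash
echo '[[[0,0,0.03],0],[[0,0,0.06],0],[[0,0,0.09],0],[[0,0,0.103],0],[[0,0,0.103],0],[[0,0,0.103],0]]' | python3 -m pendant && echo '[[[0,0,0],0],[[0,0,0],0],[[0,0,0],0],[[0,0,0],0],[[0,0,0],0],[[0,0,0],0]]' | python3 -m pendant 0.03;echo '[[[0,0,-0.02],0],[[0,0,-0.05],0],[[0,0,-0.08],0],[[0,0,-0.09],0],[[0,0,-0.09],0]]' | python3 -m pendant; python3 g.py .4888 .2567 .1425 -6.1
```

```text
time: 45.28
ee_pos: [0.6132, -0.2429, 0.0536]
tool_rot: [180.0, -0.1, -6.3]
ft_force: [0.6, 0.4, -0.0]
width: 0.0799
gripper_force: 0.0
time: 46.02
ee_pos: [0.612, -0.2432, 0.0522]
tool_rot: [180.0, 0.0, -6.4]
ft_force: [-0.4, 0.3, 0.9]
width: 0.0357
gripper_force: 30.0
time: 46.65
ee_pos: [0.6118, -0.2428, 0.1417]
tool_rot: [-180.0, 0.0, -6.4]
ft_force: [-0.3, -0.5, -3.4]
width: 0.0362
gripper_force: 30.0
d [-1.779e-01 -4.827e-01 -4.000e-04] turn -0.3 t 46.65
```

```bash
echo '[[[-0.03,-0.01,-0.01],0],[[-0.075,-0.035,-0.02],0],[[-0.11,-0.08,-0.02],0],[[-0.13,-0.135,-0.02],0],[[-0.145,-0.19,-0.02],0],[[-0.155,-0.245,-0.02],0],[[-0.163,-0.3,-0.02],0],[[-0.17,-0.355,-0.02],0],[[-0.175,-0.41,-0.01],0],[[-0.178,-0.46,0],-0.3]]' | python3 -m pendant >/dev/null; echo '[[[0,-0.015,0],0],[[0,-0.023,0],0],[[0,-0.023,0],0]]' | python3 -m pendant; python3 g.py .4888 .2567 .0565 -6.1
```

```text
time: 48.28
ee_pos: [0.4886, 0.256, 0.1419]
tool_rot: [180.0, 0.0, -6.1]
ft_force: [0.1, -0.7, -2.9]
width: 0.0358
gripper_force: 30.0
d [ 0.0002 -0.0008  0.0854] turn -0.02 t 48.27
```

```bash
echo '[[[0,0,0.03],0],[[0,0,0.06],0],[[0,0,0.075],0],[[0,0,0.08],0],[[0,0,0.083],0],[[0,0,0.085],0],[[0,0,0.085],0]]' | python3 -m pendant; echo '[[[0,0,0],0],[[0,0,0],0]]' | python3 -m pendant; python3 g.py .5488 .2502 .0565 -6.1
```

```text
time: 49.15
ee_pos: [0.489, 0.2569, 0.0577]
tool_rot: [-180.0, -0.0, -6.1]
ft_force: [0.7, -0.4, -3.2]
width: 0.0358
gripper_force: 30.0
time: 49.4
ee_pos: [0.4889, 0.2569, 0.0575]
tool_rot: [-180.0, -0.0, -6.1]
ft_force: [0.3, -0.6, -2.8]
width: 0.0358
gripper_force: 30.0
d [0.0603 0.0003 0.001 ] turn 0.02 t 49.4
```

```bash
echo '[[[0,0,0.001],0],[[0.005,0,0.001],0],[[0.013,0,0.001],0],[[0.021,0,0.001],0],[[0.029,0,0.001],0],[[0.037,0,0.001],0],[[0.045,0,0.001],0],[[0.052,0,0.001],0],[[0.058,0,0.001],0],[[0.06,0,0.001],0]]' | python3 -m pendant; echo '[[[0,0,0.001],0],[[0,0,0.001],0]]' | python3 -m pendant; echo '[[[0,0,0.001],0],[[0,0,0.001],0]]' | python3 -m pendant
```

```text
time: 50.65
ee_pos: [0.5488, 0.2503, 0.0562]
tool_rot: [-180.0, -0.0, -6.1]
ft_force: [-0.6, -0.5, -2.6]
width: 0.0357
gripper_force: 30.0
time: 50.9
ee_pos: [0.5482, 0.2504, 0.0553]
tool_rot: [180.0, 0.0, -6.1]
ft_force: [0.1, 0.4, -3.2]
width: 0.036
gripper_force: 30.0
time: 51.15
ee_pos: [0.5486, 0.2505, 0.0552]
tool_rot: [-180.0, -0.0, -6.0]
ft_force: [-2.0, -1.0, 3.3]
width: 0.0358
gripper_force: 30.0
```

I release, rise, move aside (back toward the start side) and check.

```bash
echo '[[[0,0,0],0],[[0,0,0],0],[[0,0,0],0],[[0,0,0],0]]' | python3 -m pendant 0.08; echo '[[[0,0,-0.02],0],[[0,0,-0.06],0],[[0,0,-0.1],0],[[0,0,-0.15],0],[[0,0,-0.19],0],[[0,0,-0.19],0]]' | python3 -m pendant; echo '[[[-0.03,-0.03,0],0],[[-0.07,-0.07,0],0],[[-0.11,-0.11,0],0],[[-0.15,-0.15,0],0],[[-0.19,-0.19,0],0],[[-0.23,-0.23,0],0],[[-0.25,-0.25,0],0],[[-0.27,-0.27,0],0],[[-0.28,-0.28,0],0],[[-0.28,-0.28,0],0]]' | python3 -m pendant
python3 - <<'E'
from h import *
f=cam("top");g=cam("scene");crop(f,140,170,225,170,3,"/tmp/a.png");crop(g,180,160,260,180,2,"/tmp/b.png")
c=cv2.imread("/tmp/a.png");cv2.imwrite("pics/end_top.png",c);cv2.imwrite("pics/end_scene.png",cv2.imread("/tmp/b.png"))
E
```

```text
time: 51.65
ee_pos: [0.5485, 0.2504, 0.0541]
tool_rot: [-180.0, -0.0, -6.1]
ft_force: [0.2, 0.6, 0.5]
width: 0.0681
gripper_force: 0.0
time: 52.4
ee_pos: [0.5501, 0.2514, 0.2486]
tool_rot: [-179.7, -0.4, -6.1]
ft_force: [0.9, 0.3, -0.7]
width: 0.0801
gripper_force: 0.0
time: 53.65
ee_pos: [0.2992, 0.5585, 0.2433]
tool_rot: [179.9, 0.0, -6.0]
ft_force: [0.1, -0.2, -0.1]
width: 0.0801
gripper_force: 0.0
```

View pics/end_top.png

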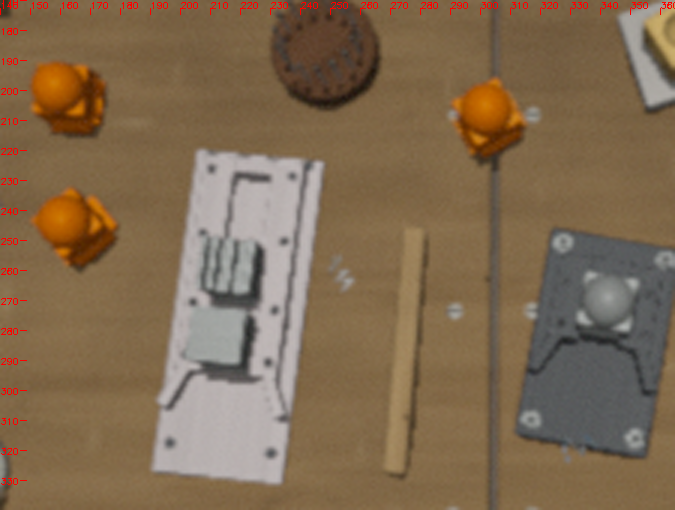

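View pics/end_scene.png

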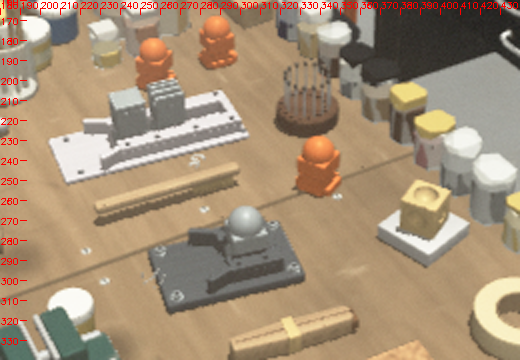

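The flat stake (212,282) and the grooved stake (217,258) stand at their start pixels. The dome is upright and home in the holder at (342,270), the rear place is free, and the brush, clamp and burr block are unmoved. I hand in.

```bash
python3 -c "
from bench import arm
print(arm.job_done())"
```

```text
the job is handed in; nothing more can be done
None
```

The job is handed in at about 54 s of the 128 s: the dome stake is home against the stop in the holder, the flat and grooved stakes are back in their places in the rail, and the rear place is free; the final pictures show this, but no verdict was returned.

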